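# Push the jar into the pantry crate and shut its gates

### The job

Without gripping or lifting anything, push the broad jar that stands in front of the open wooden crate along the counter until it stands fully inside the crate, beside the can that is already there. Then, with the jar in, push the crate's left and right gates fully shut with the fingertips. Keep jar and can upright and leave the other groceries where they are.

Things in the scene. Friction and masses are not known exactly. Their poses are not given: they have to be found in the camera images.
- crate: Low fixed plywood crate, open at top and front, no floor: things slide in from the counter. Origin: its centre at counter height; +x towards its back wall (roughly away from the robot), +y its left, z up. Walls 12 mm thick, 90 high. Inner faces: sides at y = +-150 mm, back at x = +68 mm. Side walls begin at x = -80 mm, where the shut gates' inner faces lie (outer faces at -92)
- gate_left (a joint): Angle of the left gate (rad): 0 = shut, flush across the left half of the front; grows as it swings out towards the robot, at most 2.0; starts at 1.45 to 1.85. At 1.57 it points straight out, outer face to the crate's +y. No spring, latch or handle: it swings with under 1 N at its free edge and stays where it is left
- gate_right (a joint): Angle of the right gate (rad): the mirror image of the left gate; at 1.57 its outer face looks to the crate's -y
- gate_left_hinge (a point): Point on the left gate's upright hinge axis, 45 mm above the counter, at crate x -92, y +162 mm. The axis lies in the outer face of the gate, a wooden panel 160 mm long, 12 mm thick, from 3 to 90 mm above the counter
- gate_left_edge (a point): Point on the left gate's outer face at its free edge, 160 mm from the hinge axis, 45 mm above the counter
- gate_right_hinge (a point): Point on the right gate's upright hinge axis, 45 mm above the counter, at crate x -92, y -162 mm. The gate is a panel like the left one
- gate_right_edge (a point): Point on the right gate's outer face at its free edge, 160 mm from the hinge axis, 45 mm above the counter
- jar: The jar to be put away: round, brown, with a red lid, 86 mm in diameter, 95 mm high, about 0.4 kg, standing on the counter 150 to 200 mm in front of the crate's centre, between the open gates. Origin: centre of its underside, z up. Slides upright when pushed low, at 60 mm or less above the counter
- can: Upright food can inside the crate near the back wall, 68 mm in diameter, 100 mm high, anywhere from left to right; it may be nudged but must stay upright inside. Origin: centre of its underside
- tin: Low round tin, 84 mm in diameter, 40 mm high, outside the crate to its left; leave alone. Origin: centre of its underside
- spice: Small spice jar, 48 mm in diameter, 85 mm high, outside the crate to its right; leave alone. Origin: centre of its underside
- beans: Food can, 74 mm in diameter, 110 mm high, far right on the counter; leave alone. Origin: centre of its underside
- squash: Tall bottle, 70 mm in diameter, 220 mm high, far left on the counter; leave alone. Origin: centre of its underside

How it is judged:
On the way, in this order (a step that is already met when the one before it is completed fails the run):
1. the jar stands fully inside the crate while both gates are still open (more than 0.5 rad) (x of jar in the frame of crate between -0.038 and 0.07 m and y of jar in the frame of crate between -0.115 and 0.115 m and angle between jar's own z axis and vertical below 0.1 rad and height (world z) of jar below 0.008 m and linear speed of jar below 0.02 m/s and value of joint each of gate_left, gate_right above 0.5 rad), for 0.2 s.
2. both gates are shut (value of joint each of gate_left, gate_right below 0.05 rad), for 0.2 s.
At the end, for the whole second after the job is handed in: The jar and the can stand upright (within 0.1 rad), at rest and wholly inside the crate, both gates are within 0.05 rad of shut, and the tin, spice jar, other food can and bottle outside are within 30 mm of where they were (all of step 2 and x of jar in the frame of crate between -0.042 and 0.07 m and y of jar in the frame of crate between -0.115 and 0.115 m and angle between each of jar, can's own z axis and vertical below 0.1 rad and height (world z) of each of jar, can below 0.008 m and linear speed of each of jar, can below 0.02 m/s and x of can in the frame of crate between -0.05 and 0.07 m and y of can in the frame of crate between -0.125 and 0.125 m and distance of each of tin, spice, beans, squash from where it was at the start of the episode below 0.03 m); the robot touches nothing.
It fails at once if the jar or the can is lifted (more than 15 mm) (height (world z) of any of jar, can above 0.015 m).
It fails at once if the jar or the can is tipped (more than 0.35 rad) (angle between any of jar, can's own z axis and vertical above 0.35 rad).
It fails at once if another of the groceries is shifted more than 30 mm, lifted or tipped (distance of any of tin, spice, beans, squash from where it was at the start of the episode above 0.03 m or angle between any of tin, spice, beans, squash's own z axis and vertical above 0.35 rad).
It also fails if it takes over 69 s, if anything falls off the work surface, if the arm or the gripper's body presses on something with over 40 N, if the wrist force passes 120 N, or if a joint passes its speed limit or range.

### The arm

A 6-joint arm with a two-finger parallel gripper is mounted at the origin on the work surface. World frame = base frame: x ahead of the robot, y to its left, z up, the work surface at z = 0. Lengths are in m, angles in rad, forces in N, time in s.
With the tool pointing down it reaches from about 0.275 to 0.825 m from the base axis. Payload 5.2 kg.
Tool frame: the origin (TCP) lies at the very end of the fingers, on their centre line; the grasp point (between the pads) lies behind it (manip.pinch_z is the z of the grasp point in the tool frame, in m); z points along the fingers, y is the line along which they close (so a half turn about z gives the same grasp; the last joint's range is limited). The gripper opens to 93 mm and grips with 3 to 60 N. Pads are 15 mm wide; open, the fingers measure 128 mm over their backs; the gripper's body (75 mm by 188 mm) begins 65 mm behind the grasp point.
Start: joints at [-1.414, 0.259, 1.535, -0, 1.348, -0.203], TCP at [0.194, -0.515, 0.219] pointing down, gripper open.
Joint ranges: [-3.14, 3.14], [-0.91, 2.08], [0.19, 2.58], [-1.22, 4.36], [0.22, 2.71], [-3.12, 3.12]. Speed limits (rad/s): [2.57, 2.57, 3.14, 3.14, 3.14, 3.14].

### API

Orientations are given as a unit quaternion [w, x, y, z].
In Python, from bench import sensors, imaging, manip gives the robot as it stands.
- The arm moves only by the tool apply_moves, never from a script. Its arguments are lists of equal length, an entry for each row: "hand": the finger opening in cm, from 0 to 9.3; "linear": the shift along the tool's x, y, z in cm, a list of three; "rotation": the turn, a rotation vector about the tool's x, y, z in degrees, a list of three. A call has 1 to 12 rows; each row is the pose to reach, as a shift and turn from the pose commanded when the call began, along the tool's axes at that moment; what a row does not reach only later rows make up. A row lasts 1/10 s, in which the tool goes at most 50 mm and 8.59 degrees, less where a joint would pass 70% of its speed; a pose out of reach is approached as far as the arm can. A call with a gripper value outside its range is refused whole. The fingers move at their own pace and stop on an object; "force" is the grip in N (left out, the last holds). Time passes only in rows, so rows that repeat a pose let the fingers close. It gives the time, the measured TCP pose, the force, the opening and the grip force at its end, in the units of the state.
- sensors.sense(): the state, without advancing time (a new reading comes with each control period).
- imaging.snapshot(name): name is "scene" or "top" or "wrist"; returns a dict with "color" (384x512x3 uint8, red, green, blue), "fov_y" (degrees; the focal length in pixels is half the picture's height over the tangent of half this angle, whatever the lens; pixels are square), "cx", "cy" (the principal point, pixels), "camera_from_world" (4x4, takes a point from world to camera coordinates); the wrist camera has in their place "hand_eye" (4x4, takes a point from camera to tool coordinates, whose origin is the TCP and whose axes are the flange's). Camera axes: x right, y down, z forward; pixel columns grow to the right and rows downward; lengths in m; the calibration is good to about 2 mm. The wrist camera is an equidistant fisheye: a pixel r from the principal point sees the ray r / f radians off the axis. A picture is of the moment at which its call begins: read the wrist's pose just before it. There is no depth.
- manip.close_job(): hands the job in; it is judged then, once.
The state is a dict: "time_s": time; "joint_positions": joint angles; "joint_vel": joint speeds; "joint_torque": joint torques, N m; "eef_pos": TCP position; "ee_rot": TCP orientation; "contact_force": force on the tool from outside, world axes, zero at the start; "moment": the same for the moment, N m; "width": finger opening in m; "gripper_force": force on a finger pad.
Only numpy, scipy, OpenCV 4.12 (cv2) and the standard library are available. Lean on these libraries where they do the work, as an engineer would, in place of code of your own. Each camera call takes 0.05 s, during which the arm holds its last target. There are 200 camera calls.

## Working session

There is one attempt and no reset: what is moved stays moved. The work goes in short steps, Python scripts to look and compute and a tool call to move; the robot and the scene stay as the last step left them, time stands still between calls to the robot, and variables do not carry over. Pictures are saved under pics/ and viewed, at most 10 in all, crops included, and the job is handed in when it is done.

Besides the shell and the picture viewer there is one more tool, called after "Request:" by a JSON object that holds its "api" and its "payload". apply_moves: Moves the arm, as the interface text tells. Its arguments: {"type":"object","properties":{"hand":{"type":"array","items":{"type":"number"}},"linear":{"type":"array","items":{"type":"array","items":{"type":"number"}}},"rotation":{"type":"array","items":{"type":"array","items":{"type":"number"}}},"force":{"type":"number"}},"required":["hand","linear","rotation"]}

```bash
mkdir -p pics; ls
python3 - <<'E'
from bench import sensors, imaging, manip
import cv2, numpy as np
s=sensors.sense(); print(s['time_s'],s['eef_pos'],s['ee_rot'],s['width'],manip.pinch_z)
for n in ['scene','top']:
    d=imaging.snapshot(n); cv2.imwrite(f'pics/{n}0.png',d['color'][:,:,::-1]); np.savez(f'{n}0.npz',**d)
    print(n,d['fov_y'],d['cx'],d['cy'],np.round(np.linalg.inv(d['camera_from_world']),3))
E
```

```text
pics
0.0 [ 0.19357471 -0.51420566  0.21783537] [-9.20077290e-04  9.83858517e-01  1.78945722e-01  1.73938287e-05] 0.09283189118413117 -0.0188
scene 55.01692446152883 253.20775091520485 185.16071480585316 [[ 0.708  0.522 -0.476  1.148]
 [ 0.706 -0.539  0.46  -0.543]
 [-0.016 -0.662 -0.75   0.936]
 [ 0.     0.     0.     1.   ]]
top 43.29843965216834 253.89354934295298 186.49724158214366 [[-1.000e-03 -9.850e-01  1.750e-01  3.350e-01]
 [-1.000e+00  0.000e+00 -6.000e-03  2.000e-02]
 [ 5.000e-03 -1.750e-01 -9.850e-01  1.648e+00]
 [ 0.000e+00  0.000e+00  0.000e+00  1.000e+00]]
```

View pics/top0.png

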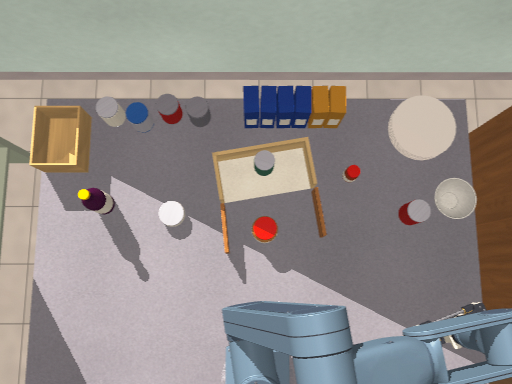

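View pics/scene0.png

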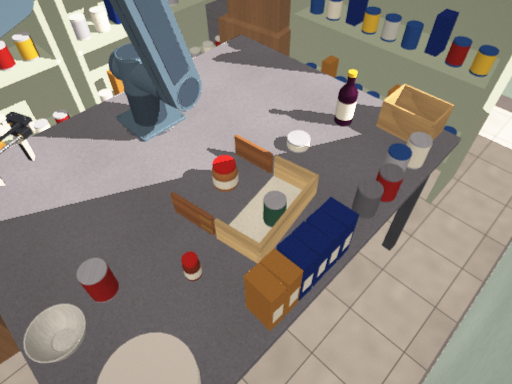

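The top view shows the crate at about (215–315, 140–200), the jar lid at (265,229) and the can at (264,160). The gates run (223,203)→(227,252) and (315,188)→(324,235), the tin is at (172,213) and the spice jar at (352,172). I'll measure these with colour masks.

```bash
cat > h.py <<'E'
import numpy as np, cv2
def ray(d,uv,z):
    f=d['color'].shape[0]/2/np.tan(np.radians(float(d['fov_y']))/2)
    T=np.linalg.inv(d['camera_from_world']); uv=np.atleast_2d(uv).astype(float)
    r=np.c_[(uv[:,0]-d['cx'])/f,(uv[:,1]-d['cy'])/f,np.ones(len(uv))]@T[:3,:3].T
    return (T[:3,3]+r*((z-T[2,3])/r[:,2])[:,None])[:,:2]
def blobs(d,lo,hi,roi,amin=25):
    h=cv2.cvtColor(d['color'],cv2.COLOR_RGB2HSV); m=cv2.inRange(h,lo,hi); k=np.zeros_like(m); x0,y0,x1,y1=roi; k[y0:y1,x0:x1]=255
    m&=k; c,_=cv2.findContours(m,cv2.RETR_EXTERNAL,cv2.CHAIN_APPROX_NONE)
    return [q for q in c if cv2.contourArea(q)>amin],m
E
python3 - <<'E'
from h import *
d=np.load('top0.npz'); img=d['color']
crop=cv2.resize(img[125:265,150:370][:,:,::-1],None,fx=3.6,fy=3.6,interpolation=cv2.INTER_CUBIC); cv2.imwrite('pics/crop0.png',crop)
h=cv2.cvtColor(img,cv2.COLOR_RGB2HSV)
for p in [(265,229),(226,240),(319,210),(217,170),(265,180),(264,157),(172,213)]: print(p,h[p[1],p[0]])
for nm,lo,hi,roi,z in [('jar',(0,180,120),(6,255,255),(230,205,300,260),.095),('spice',(0,180,80),(8,255,255),(335,155,370,185),.085),('tin',(0,0,200),(180,40,255),(150,195,195,235),.04)]:
    for q in blobs(d,lo,hi,roi)[0]:
        p=ray(d,q[:,0,:],z); c,r=cv2.minEnclosingCircle(p.astype(np.float32)); print(nm,cv2.contourArea(q),c,2*r,p.min(0),p.max(0))
E
```

```text
(265, 229) [  1 218 195]
(226, 240) [ 14 171 234]
(319, 210) [ 14 170 138]
(217, 170) [ 18 118 186]
(265, 180) [ 19  40 216]
(264, 157) [167  11 158]
(172, 213) [173   4 245]
jar 388.5 (0.4760516881942749, -0.02290618047118187) 0.07512407004833221 [ 0.43992444 -0.05979619] [0.51062871 0.01414918]
spice 143.0 (0.661405622959137, -0.3141379654407501) 0.05135131627321243 [ 0.63738896 -0.33654129] [ 0.68460791 -0.28973827]
tin 463.0 (0.5344444513320923, 0.29320815205574036) 0.09242605417966843 [0.49356903 0.2476973 ] [0.57088847 0.3383492 ]
```

View pics/crop0.png

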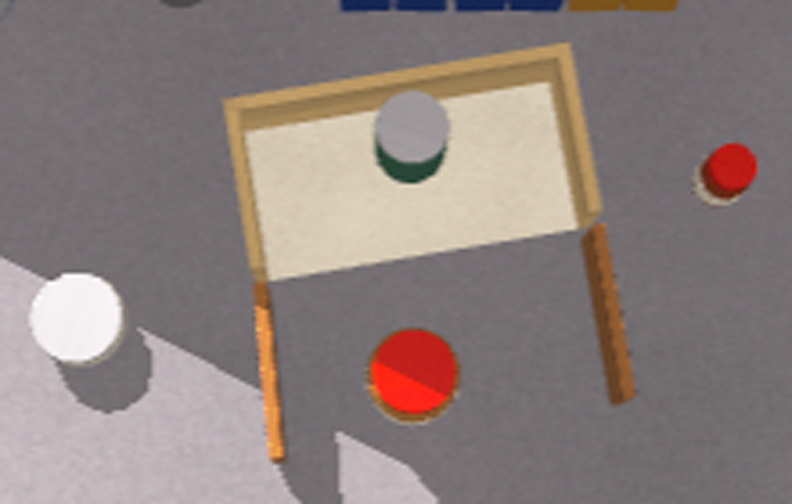

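The crop shows the crate's back outer rim corners at (224,100) and (570,43) and the floor's front corners at (268,281) and (579,228). The can top is at (412,127), and the gate tips are at about (276,460) and (626,399), with the tops of the hinge ends at about (262,285) and (597,228).

Run:
```python
from h import *
d=np.load('top0.npz')
P=lambda uv,z: ray(d,(np.array(uv)+.5)/3.6-.5+np.array([150,125]),z)[0]
B=[P((224,100),.09),P((570,43),.09)]; F=[P((268,281),0),P((579,228),0)]
print('back',B,np.linalg.norm(B[0]-B[1]),'front',F,np.linalg.norm(F[0]-F[1]))
ey=(B[0]-B[1])/np.linalg.norm(B[0]-B[1]); ey2=(F[0]-F[1])/np.linalg.norm(F[0]-F[1])
print(np.degrees([np.arctan2(-e[0],e[1]) for e in (ey,ey2)]))
e=ey+ey2; e/=np.linalg.norm(e); ex=np.array([e[1],-e[0]])
o1=sum(B)/2-.08*ex; o2=sum(F)/2+.08*ex; print('origin',o1,o2); o=(o1+o2)/2
yaw=np.arctan2(ex[1],ex[0]); print('o',o,'yaw',yaw,np.degrees(yaw))
R=np.c_[ex,e]; loc=lambda p:np.round((np.array(p)-o)@R,4)
print('jar',loc((.4761,-.0229)),'can',loc(P((412,127),.1)),'tin',loc((.534,.293)),'spice',loc((.6614,-.3141)))
for n,uv in [('Ltip outer',(268,460)),('Ltip in',(284,459)),('Rtip out',(636,396)),('Rtip in',(613,403)),('Lh',(256,285)),('Rh',(605,226))]: print(n,P(uv,.09),loc(P(uv,.09)))
q,_=blobs(d,(8,140,60),(16,255,255),(200,185,340,260))
for c in q: print(cv2.contourArea(c),cv2.boundingRect(c), cv2.minAreaRect(c))
np.savez('crate.npz',o=o,R=R,yaw=yaw)
```

```text
back [array([0.72602925, 0.15017764]), array([ 0.78045037, -0.16936326])] 0.32414201175986224 front [array([0.57084143, 0.11317454]), array([ 0.62221834, -0.18517071])] 0.3027366398118579
[9.66532695 9.77085881]
origin [ 0.67438779 -0.02309686] [ 0.6753819  -0.02249403]
o [ 0.67488485 -0.02279545] yaw 0.16961271780935466 9.718092882219436
jar [-0.1959  0.0335] can [ 0.0231 -0.0035] tin [-0.0856  0.335 ] spice [-0.0625 -0.2848]
Ltip outer [0.39766303 0.10650685] [-0.2514  0.1742]
Ltip in [0.39853187 0.09232773] [-0.253   0.1601]
Rtip out [ 0.45412597 -0.22167466] [-0.2512 -0.1588]
Rtip in [ 0.44789978 -0.2009515 ] [-0.2538 -0.1373]
Lh [0.55430347 0.1188685 ] [-0.0949  0.16  ]
Rh [ 0.60836208 -0.19766368] [-0.0951 -0.1611]
140.5 (221, 203, 8, 50) ((224.17416381835938, 227.57867431640625), (49.3481330871582, 4.219005107879639), 84.5596694946289)
242.0 (312, 187, 14, 50) ((318.42706298828125, 211.60610961914062), (49.27336120605469, 6.1546173095703125), 79.50852966308594)
```

```bash
cat >> h.py <<'E'
from scipy.spatial.transform import Rotation as Ro
C=np.load('crate.npz')
def W(x,y): return C['o']+C['R']@np.array([x,y])
def L(p): return (np.array(p)-C['o'])@C['R']
def rel(s,pts):
    "pts: (x,y local crate, z, yaw deg world) -> tool shift cm, rotation deg"
    q=np.array(s['ee_rot']); R0=Ro.from_quat(q[[1,2,3,0]])
    for x,y,z,yaw in pts:
        Rt=Ro.from_euler('z',yaw,degrees=True)*Ro.from_euler('x',180,degrees=True)
        t=R0.inv().apply(np.r_[W(x,y),z]-s['eef_pos'])*100
        print((x,y,z,yaw),'lin',np.round(t,1),'rot',np.round((R0.inv()*Rt).as_rotvec(degrees=True),1))
E
python3 - <<'E'
from h import *
from bench import sensors
s=sensors.sense()
j=np.array([-.196,.0335]); t=np.array([-.003,.088]); u=(t-j)/np.linalg.norm(t-j)
yaw=np.degrees(np.arctan2(u[1],u[0])+C['yaw']); print(u,yaw)
a=j-.078*u; rel(s,[(*a,.218,yaw),(*a,.03,yaw),(*(j-.0425*u),.03,yaw),(*(t-.0425*u),.03,yaw)])
E
```

```text
[0.96236612 0.27175624] 25.48689276166508
(np.float64(-0.2710645573334942), np.float64(0.01230301360271796), 0.218, np.float64(25.48689276166508)) lin [ 36.  -35.4   0.1] rot [-0.1 -0.  -4.9]
(np.float64(-0.2710645573334942), np.float64(0.01230301360271796), 0.03, np.float64(25.48689276166508)) lin [ 36.  -35.4  18.9] rot [-0.1 -0.  -4.9]
(np.float64(-0.23690056008555777), np.float64(0.02195035997583991), 0.03, np.float64(25.48689276166508)) lin [ 39.5 -35.7  18.9] rot [-0.1 -0.  -4.9]
(np.float64(-0.04390056008555775), np.float64(0.0764503599758399), 0.03, np.float64(25.48689276166508)) lin [ 59.5 -37.4  18.9] rot [-0.1 -0.  -4.9]
```

Request:
{"api": "apply_moves", "payload": {"hand": [5,5,5,5,5,5,5,5,5,5,5,5], "linear": [[36,-35.4,0],[36,-35.4,0],[36,-35.4,0],[36,-35.4,0],[36,-35.4,0],[36,-35.4,0],[36,-35.4,0],[36,-35.4,0],[36,-35.4,0],[36,-35.4,0],[36,-35.4,0],[36,-35.4,0]], "rotation": [[0,0,-4.9],[0,0,-4.9],[0,0,-4.9],[0,0,-4.9],[0,0,-4.9],[0,0,-4.9],[0,0,-4.9],[0,0,-4.9],[0,0,-4.9],[0,0,-4.9],[0,0,-4.9],[0,0,-4.9]]}}

```text
time_s: 1.3
eef_pos: [0.406, -0.0552, 0.2184]
ee_rot: [-0.0, 0.975, 0.223, -0.0]
contact_force: [0.2, -0.1, 0.4]
width: 0.0502
gripper_force: 0.0
```

Request:
{"api": "apply_moves", "payload": {"hand": [5,5,5,5,5,5], "linear": [[0,0,5],[0,0,10],[0,0,14],[0,0,17],[0,0,18.8],[0,0,18.8]], "rotation": [[0,0,0],[0,0,0],[0,0,0],[0,0,0],[0,0,0],[0,0,0]]}}

```text
time_s: 1.9
eef_pos: [0.4034, -0.0577, 0.0285]
ee_rot: [-0.002, 0.976, 0.219, -0.003]
contact_force: [0.2, -0.5, 0.3]
width: 0.05
gripper_force: 0.0
```

Run:
```python
from h import *
from bench import sensors, imaging
s=sensors.sense(); print(s['eef_pos'],s['width'],L(s['eef_pos'][:2]))
d=imaging.snapshot('top'); cv2.imwrite('pics/top1.png',cv2.resize(d['color'][125:305,150:370][:,:,::-1],None,fx=3,fy=3))
d=imaging.snapshot('scene'); cv2.imwrite('pics/scene1.png',cv2.resize(d['color'][60:280,120:360][:,:,::-1],None,fx=2.5,fy=2.5))
rel(s,[(-.0439,.0765,.03,25.5)])
```

```text
[ 0.4033783  -0.05765821  0.02847034] 0.05002191255826434 [-0.27349534  0.01146799]
(-0.0439, 0.0765, 0.03, 25.5) lin [23.9 -0.1 -0.3] rot [-0.2  0.2 -0.1]
```

View pics/scene1.png

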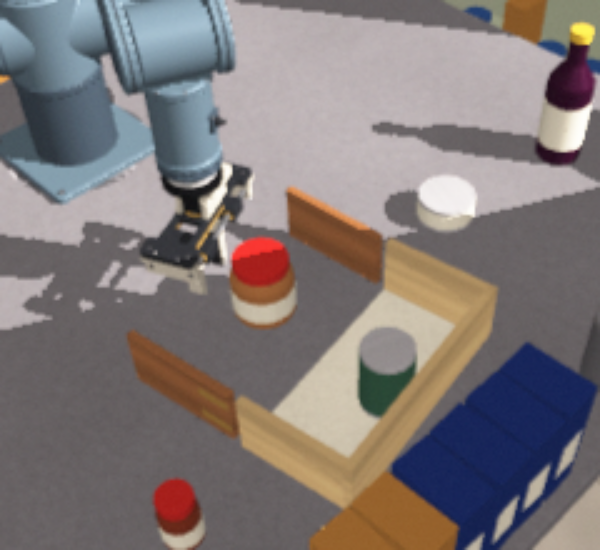

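The gripper stands behind the jar at about (200,250) with the jar at (263,280), squared to the push line. Pushing now.

Request:
{"api": "apply_moves", "payload": {"hand": [5,5,5,5,5,5,5,5,5,5,5,5], "linear": [[1,0,0],[2,0,0],[2.5,0,0],[3,0,0],[3.5,0,0],[4,0,0],[4.6,0,0],[5.3,0,0],[6,0,0],[6.8,0,0],[7.6,0,0],[8.4,0,0]], "rotation": [[0,0,0],[0,0,0],[0,0,0],[0,0,0],[0,0,0],[0,0,0],[0,0,0],[0,0,0],[0,0,0],[0,0,0],[0,0,0],[0,0,0]]}}

```text
time_s: 3.2
eef_pos: [0.4822, -0.0201, 0.0306]
ee_rot: [-0.0, 0.975, 0.221, -0.0]
contact_force: [-4.1, -1.4, 2.5]
width: 0.0503
gripper_force: 2.4
```

Request:
{"api": "apply_moves", "payload": {"hand": [5,5,5,5,5,5,5,5,5,5], "linear": [[0.8,0,0],[1.6,0,0],[2.4,0,0],[3.2,0,0],[4,0,0],[4.8,0,0],[5.4,0,0],[5.8,0,0],[6,0,0],[6,0,0]], "rotation": [[0,0,0],[0,0,0],[0,0,0],[0,0,0],[0,0,0],[0,0,0],[0,0,0],[0,0,0],[0,0,0],[0,0,0]]}}

```text
time_s: 4.2
eef_pos: [0.5364, 0.0055, 0.0306]
ee_rot: [-0.0, 0.975, 0.221, 0.0]
contact_force: [-1.5, 0.5, 0.3]
width: 0.05
gripper_force: 1.0
```

Run:
```python
from h import *
from bench import sensors, imaging
s=sensors.sense(); print(s['time_s'],s['eef_pos'],s['contact_force'],L(s['eef_pos'][:2]))
d=imaging.snapshot('scene'); np.savez('sc.npz',**d); cv2.imwrite('pics/scene2.png',cv2.resize(d['color'][60:280,120:360][:,:,::-1],None,fx=2.5,fy=2.5))
rel(s,[(-.0439,.0765,.03,25.5)])
```

```text
4.2 [0.53636359 0.00551863 0.0306282 ] [-1.5401288   0.47218481  0.34030047] [-0.13175407  0.05129025]
(-0.0439, 0.0765, 0.03, 25.5) lin [ 9.1 -0.   0.1] rot [ 0. -0.  0.]
```

View pics/scene2.png

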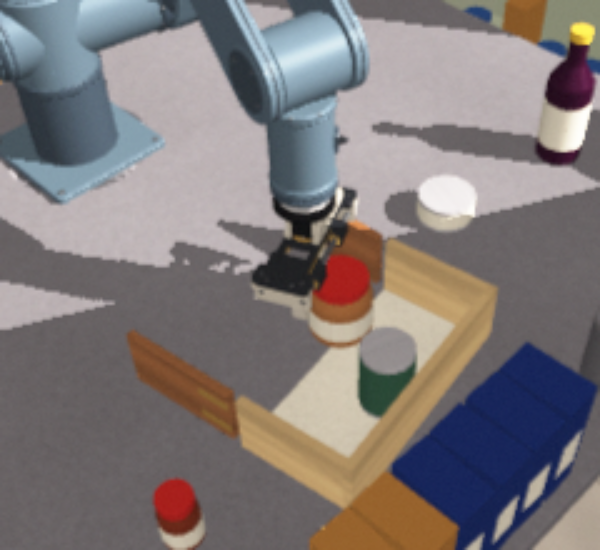

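The jar, at about (341,300), is nested between the fingers and upright. I'll check where its lid is before the last 9 cm.

Run:
```python
from h import *
from bench import imaging
for n,roi in [('scene',(235,150,275,190)),('top',(225,150,310,225))]:
    d=imaging.snapshot(n)
    for q in blobs(d,(0,180,90),(8,255,255),roi)[0]:
        p=ray(d,q[:,0],.095); c,r=cv2.minEnclosingCircle(p.astype(np.float32)); print(n,cv2.contourArea(q),L(c),2*r)
```

```text
scene 299.0 [-0.08627676  0.05766169] 0.08870420604944229
```

Request:
{"api": "apply_moves", "payload": {"hand": [5,5,5,5,5,5,5,5,5,5,5,5], "linear": [[0.8,0,0],[1.6,0,0],[2.4,0,0],[3.2,0,0],[4,0,0],[4.8,0,0],[5.6,0,0],[6.4,0,0],[7.2,0,0],[8,0,0],[8.5,0,0],[8.8,0,0]], "rotation": [[0,0,0],[0,0,0],[0,0,0],[0,0,0],[0,0,0],[0,0,0],[0,0,0],[0,0,0],[0,0,0],[0,0,0],[0,0,0],[0,0,0]]}}

```text
time_s: 5.55
eef_pos: [0.6158, 0.0435, 0.0306]
ee_rot: [0.0, 0.975, 0.221, -0.0]
contact_force: [-3.7, -1.5, 2.7]
width: 0.0501
gripper_force: 2.4
```

Request:
{"api": "apply_moves", "payload": {"hand": [5,5,5,5,5,5,5,5], "linear": [[0.2,0,0],[0.2,0,0],[-2,0,0],[-5,0,0],[-9,0,0],[-13,0,-2],[-13,0,-6],[-13,0,-10]], "rotation": [[0,0,0],[0,0,0],[0,0,0],[0,0,0],[0,0,0],[0,0,0],[0,0,0],[0,0,0]]}}

```text
time_s: 6.35
eef_pos: [0.4966, -0.0129, 0.1313]
ee_rot: [-0.001, 0.976, 0.22, -0.0]
contact_force: [1.2, -0.5, 0.5]
width: 0.0503
gripper_force: 0.0
```

Run:
```python
from h import *
from bench import sensors, imaging
s=sensors.sense(); print(s['time_s'],s['eef_pos'],s['contact_force'],L(s['eef_pos'][:2]))
for n,roi in [('scene',(235,130,325,200)),('top',(205,130,310,225))]:
    d=imaging.snapshot(n); sl=(slice(110,290),slice(140,370)) if n=='top' else (slice(60,280),slice(120,360))
    cv2.imwrite(f'pics/{n}3.png',cv2.resize(d['color'][sl][:,:,::-1],None,fx=2.5,fy=2.5))
    np.savez(n+'3.npz',**d)
    for q in blobs(d,(0,180,90),(8,255,255),roi)[0]:
        p=ray(d,q[:,0],.095); c,r=cv2.minEnclosingCircle(p.astype(np.float32)); print(n,cv2.contourArea(q),L(c),2*r)
```

```text
6.35 [ 0.49661874 -0.01290143  0.13126395] [ 1.22600606 -0.52561163  0.46352742] [-0.17403791  0.03984347]
scene 360.0 [-0.00157128  0.08116668] 0.0844757929444313
top 355.5 [-0.00777437  0.08950909] 0.07545363903045654
```

View pics/top3.png

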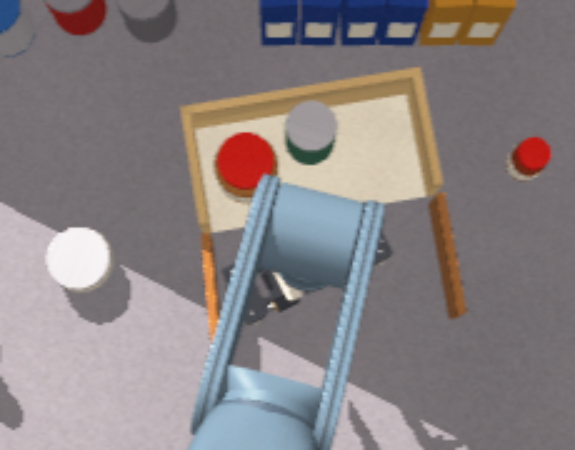

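The jar's lid, at (246,160), is inside the crate at about (-0.008, 0.089). The can at (311,125) has not moved and both gates are open. Next I'll work out the left gate sweep.

```bash
cat >> h.py <<'E'
def arc(th,side,rho,extra=0):
    "tool centre (crate x,y); tool x kept along crate x, closed fingers 15 x 35 mm"
    h=.0075*abs(np.cos(th))+.0175*abs(np.sin(th))+extra
    x=-.092-rho*np.sin(th)-h*np.cos(th); y=.162-rho*np.cos(th)+h*np.sin(th)
    return np.array([x,side*y])
E
python3 - <<'E'
from h import *
from bench import sensors
s=sensors.sense()
yaw=np.degrees(float(C['yaw']))
for side in (1,-1):
    a=arc(1.65 if side>0 else 1.57,side,.125,.03); print('start',a)
    if side>0: rel(s,[(*a,.15,yaw)])
    q=np.array([arc(t,side,.125) for t in np.linspace(1.6,-.02,22)])
    print(np.round((q-a)*[100,-100],1).tolist())
E
```

```text
start [-0.21280728  0.21977806]
(np.float64(-0.21280727620594267), np.float64(0.21977805629419905), 0.15, np.float64(9.718092882219436)) lin [  0.7 -18.7  -1.5] rot [ 0.4 -0.7 15.8]
[[-0.4, 3.6], [-0.5, 4.6], [-0.5, 5.5], [-0.5, 6.5], [-0.5, 7.4], [-0.3, 8.4], [-0.1, 9.3], [0.3, 10.2], [0.6, 11.2], [1.1, 12.0], [1.7, 12.9], [2.3, 13.7], [3.0, 14.5], [3.7, 15.2], [4.6, 15.9], [5.4, 16.5], [6.4, 17.0], [7.4, 17.4], [8.4, 17.8], [9.4, 18.0], [10.5, 18.2], [11.5, 18.3]]
start [-0.21703779 -0.20940641]
[[0.1, -2.6], [-0.1, -3.6], [-0.1, -4.5], [-0.1, -5.4], [-0.0, -6.4], [0.1, -7.3], [0.4, -8.3], [0.7, -9.2], [1.1, -10.1], [1.5, -11.0], [2.1, -11.9], [2.7, -12.7], [3.4, -13.5], [4.1, -14.2], [5.0, -14.8], [5.9, -15.4], [6.8, -15.9], [7.8, -16.4], [8.8, -16.7], [9.9, -17.0], [10.9, -17.2], [12.0, -17.3]]
```

Request:
{"api": "apply_moves", "payload": {"hand": [0,0,0,0,0,0,0,0,0,0,0,0], "linear": [[0,0,-2],[0.7,-5,-2],[0.7,-10,-2],[0.7,-14,-2],[0.7,-18.7,-2],[0.7,-18.7,-2],[0.7,-18.7,-2],[0.7,-18.7,2],[0.7,-18.7,6],[0.7,-18.7,9],[0.7,-18.7,10],[0.7,-18.7,10]], "rotation": [[0,0,3],[0,0,8],[0,0,12],[0,0,15.8],[0,0,15.8],[0,0,15.8],[0,0,15.8],[0,0,15.8],[0,0,15.8],[0,0,15.8],[0,0,15.8],[0,0,15.8]]}}

```text
time_s: 7.65
eef_pos: [0.4236, 0.1579, 0.0295]
ee_rot: [0.0, 0.996, 0.084, -0.001]
contact_force: [0.2, -0.2, -0.0]
width: 0.0009
gripper_force: 0.0
```

Run:
```python
from h import *
from bench import sensors
s=sensors.sense(); print(s['time_s'],s['eef_pos'],s['contact_force'],s['width'],L(s['eef_pos'][:2]))
rel(s,[(*arc(1.65,1,.125,.03),.03,9.72)])
```

```text
7.65 [0.42358763 0.15793354 0.02951521] [ 0.17525245 -0.18720143 -0.02851209] 0.0008554890967778199 [-0.21718399  0.2205547 ]
(np.float64(-0.21280727620594267), np.float64(0.21977805629419905), 0.03, 9.72) lin [ 0.4  0.1 -0. ] rot [-0.   0.2 -0.1]
```

Request:
{"api": "apply_moves", "payload": {"hand": [0,0,0,0,0,0,0,0,0,0,0,0], "linear": [[0,2,0],[0,3.6,0],[-0.1,4.6,0],[-0.1,5.5,0],[-0.1,6.5,0],[-0.1,7.4,0],[0.1,8.4,0],[0.3,9.3,0],[0.7,10.2,0],[1,11.2,0],[1.5,12,0],[2.1,12.9,0]], "rotation": [[0,0,0],[0,0,0],[0,0,0],[0,0,0],[0,0,0],[0,0,0],[0,0,0],[0,0,0],[0,0,0],[0,0,0],[0,0,0],[0,0,0]]}}

```text
time_s: 8.85
eef_pos: [0.4666, 0.0348, 0.0306]
ee_rot: [-0.0, 0.996, 0.085, -0.0]
contact_force: [-0.6, 0.7, -0.4]
width: 0.0004
gripper_force: 0.3
```

Request:
{"api": "apply_moves", "payload": {"hand": [0,0,0,0,0,0,0,0,0,0], "linear": [[0.6,0.8,0],[1.3,1.6,0],[2,2.3,0],[2.9,3,0],[3.7,3.6,0],[4.7,4.1,0],[5.7,4.5,0],[6.7,4.9,0],[7.7,5.1,0],[7.7,5.1,0]], "rotation": [[0,0,0],[0,0,0],[0,0,0],[0,0,0],[0,0,0],[0,0,0],[0,0,0],[0,0,0],[0,0,0],[0,0,0]]}}

```text
time_s: 9.85
eef_pos: [0.5527, -0.0021, 0.0308]
ee_rot: [0.0, 0.996, 0.085, 0.001]
contact_force: [-0.1, 1.0, -1.0]
width: 0.0006
gripper_force: 0.0
```

Run:
```python
from h import *
from bench import sensors, imaging
s=sensors.sense(); print(s['time_s'],s['eef_pos'],s['contact_force'],L(s['eef_pos'][:2]))
rel(s,[(*arc(0,1,.125),.03,9.72)])
d=imaging.snapshot('scene'); cv2.imwrite('pics/scene4.png',cv2.resize(d['color'][60:280,120:360][:,:,::-1],None,fx=2.5,fy=2.5))
```

```text
9.85 [ 0.55265472 -0.00208083  0.03079293] [-0.11606315  0.95147474 -0.9848902 ] [-0.11697951  0.04104989]
(np.float64(-0.0995), np.float64(0.037000000000000005), 0.03, 9.72) lin [1.7 0.4 0.1] rot [ 0.  -0.1  0. ]
```

View pics/scene4.png

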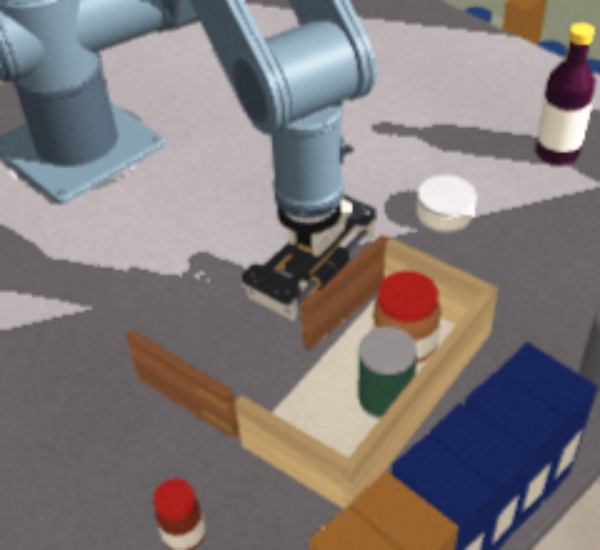

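The left gate is nearly shut, with its free edge at about (305,345). I'll finish it with about 2 cm more, slowly.

Request:
{"api": "apply_moves", "payload": {"hand": [0,0,0,0,0,0], "linear": [[0.6,0.2,0],[1.1,0.3,0],[1.5,0.4,0],[1.8,0.4,0],[2,0.4,0],[2,0.4,0]], "rotation": [[0,0,0],[0,0,0],[0,0,0],[0,0,0],[0,0,0],[0,0,0]]}}

```text
time_s: 10.5
eef_pos: [0.5708, -0.0026, 0.0306]
ee_rot: [0.0, 0.996, 0.085, -0.0]
contact_force: [-2.4, -1.6, 1.6]
width: 0.0006
gripper_force: 1.2
```

Request:
{"api": "apply_moves", "payload": {"hand": [0,0,0,0], "linear": [[0.2,0,0],[0.4,0,0],[0.4,0,0],[0.4,0,0]], "rotation": [[0,0,0],[0,0,0],[0,0,0],[0,0,0]]}}

```text
time_s: 10.9
eef_pos: [0.5706, -0.0026, 0.0306]
ee_rot: [0.0, 0.996, 0.085, -0.004]
contact_force: [-14.7, -5.9, 12.1]
width: 0.0001
gripper_force: 8.2
```

The gate is against its hard stop, with force rising and no motion. Retreating and moving to the right gate.

Request:
{"api": "apply_moves", "payload": {"hand": [0,0,0,0,0,0], "linear": [[-1,0,0],[-3,0,0],[-6,0,0],[-6,0,-4],[-6,0,-8],[-6,0,-12]], "rotation": [[0,0,0],[0,0,0],[0,0,0],[0,0,0],[0,0,0],[0,0,0]]}}

```text
time_s: 11.5
eef_pos: [0.5156, -0.0117, 0.1519]
ee_rot: [-0.0, 0.996, 0.085, 0.0]
contact_force: [0.8, -0.1, -1.0]
width: 0.0005
gripper_force: 0.0
```

Run:
```python
from h import *
from bench import sensors
s=sensors.sense(); print(s['time_s'],s['eef_pos'],L(s['eef_pos'][:2]))
rel(s,[(*arc(1.57,-1,.125,.03),.15,9.72)])
```

```text
11.5 [ 0.51561837 -0.01165826  0.1519271 ] [-0.15510108  0.03786166]
(np.float64(-0.2170377906368423), np.float64(-0.20940641100016621), 0.15, 9.72) lin [-6.2 24.7  0.2] rot [-0. -0. -0.]
```

Request:
{"api": "apply_moves", "payload": {"hand": [0,0,0,0,0,0,0,0,0,0,0,0], "linear": [[-1.5,5,0],[-3,10,0],[-4.5,15,0],[-6,20,0],[-6.2,24.7,0],[-6.2,24.7,0],[-6.2,24.7,0],[-6.2,24.7,4],[-6.2,24.7,8],[-6.2,24.7,11],[-6.2,24.7,12.2],[-6.2,24.7,12.2]], "rotation": [[0,0,0],[0,0,0],[0,0,0],[0,0,0],[0,0,0],[0,0,0],[0,0,0],[0,0,0],[0,0,0],[0,0,0],[0,0,0],[0,0,0]]}}

```text
time_s: 12.7
eef_pos: [0.4957, -0.2635, 0.0273]
ee_rot: [-0.001, 0.996, 0.085, -0.001]
contact_force: [0.1, -0.8, -0.2]
width: 0.0004
gripper_force: 0.0
```

Run:
```python
from h import *
from bench import sensors
s=sensors.sense(); print(s['time_s'],s['eef_pos'],s['contact_force'],L(s['eef_pos'][:2]))
rel(s,[(*arc(1.57,-1,.125,.03),.03,9.72),(*arc(0,-1,.125),.03,9.72)])
```

```text
12.7 [ 0.4957212  -0.26345682  0.02728109] [ 0.14821147 -0.78079405 -0.24510372] [-0.21721648 -0.206965  ]
(np.float64(-0.2170377906368423), np.float64(-0.20940641100016621), 0.03, 9.72) lin [ 0.   0.2 -0.3] rot [-0.2  0.1  0.1]
(np.float64(-0.0995), np.float64(-0.037000000000000005), 0.03, 9.72) lin [ 11.8 -17.   -0.2] rot [-0.2  0.1  0.1]
```

Request:
{"api": "apply_moves", "payload": {"hand": [0,0,0,0,0,0,0,0,0,0,0,0], "linear": [[0,-1.4,0],[0,-2.6,0],[-0.1,-3.6,0],[-0.1,-4.5,0],[-0.1,-5.4,0],[0,-6.4,0],[0.1,-7.3,0],[0.4,-8.3,0],[0.7,-9.2,0],[1.1,-10.1,0],[1.5,-11,0],[2.1,-11.9,0]], "rotation": [[0,0,0],[0,0,0],[0,0,0],[0,0,0],[0,0,0],[0,0,0],[0,0,0],[0,0,0],[0,0,0],[0,0,0],[0,0,0],[0,0,0]]}}

```text
time_s: 13.9
eef_pos: [0.4973, -0.1441, 0.0286]
ee_rot: [-0.0, 0.996, 0.085, -0.0]
contact_force: [-0.3, -1.4, 0.2]
width: 0.0008
gripper_force: 0.3
```

Request:
{"api": "apply_moves", "payload": {"hand": [0,0,0,0,0,0,0,0,0,0,0], "linear": [[0.6,-0.8,0],[1.3,-1.6,0],[2,-2.3,0],[2.9,-2.9,0],[3.8,-3.5,0],[4.7,-4,0],[5.7,-4.5,0],[6.7,-4.8,0],[7.7,-5.1,0],[8.6,-5.2,0],[8.6,-5.2,0]], "rotation": [[0,0,0],[0,0,0],[0,0,0],[0,0,0],[0,0,0],[0,0,0],[0,0,0],[0,0,0],[0,0,0],[0,0,0],[0,0,0]]}}

```text
time_s: 15.0
eef_pos: [0.5746, -0.079, 0.0287]
ee_rot: [0.0, 0.996, 0.085, 0.001]
contact_force: [-0.4, 0.1, 0.4]
width: 0.0007
gripper_force: 0.0
```

Run:
```python
from h import *
from bench import sensors
s=sensors.sense(); print(s['time_s'],s['eef_pos'],s['contact_force'],L(s['eef_pos'][:2]))
rel(s,[(*arc(0,-1,.125),.03,9.72)])
```

```text
15.0 [ 0.57461507 -0.07900201  0.02868421] [-0.37615633  0.13176864  0.43688028] [-0.10831863 -0.0384744 ]
(np.float64(-0.0995), np.float64(-0.037000000000000005), 0.03, 9.72) lin [ 0.9 -0.1 -0.1] rot [ 0.  -0.1  0. ]
```

Request:
{"api": "apply_moves", "payload": {"hand": [0,0,0,0,0,0], "linear": [[0.4,0,0],[0.8,0,0],[1.1,0,0],[1.3,0,0],[1.3,0,0],[1.3,0,0]], "rotation": [[0,0,0],[0,0,0],[0,0,0],[0,0,0],[0,0,0],[0,0,0]]}}

```text
time_s: 15.6
eef_pos: [0.5834, -0.0775, 0.0286]
ee_rot: [-0.0, 0.996, 0.085, -0.002]
contact_force: [-8.6, -3.2, 4.7]
width: 0.0005
gripper_force: 4.4
```

The right gate is also at its stop. Retreating, then checking.

Request:
{"api": "apply_moves", "payload": {"hand": [0,0,0,0,0,0,0,0], "linear": [[-1,0,0],[-3,0,0],[-6,0,0],[-10,0,-4],[-14,0,-9],[-17,0,-13],[-17,0,-16],[-17,0,-16]], "rotation": [[0,0,0],[0,0,0],[0,0,0],[0,0,0],[0,0,0],[0,0,0],[0,0,0],[0,0,0]]}}

```text
time_s: 16.4
eef_pos: [0.42, -0.1075, 0.1946]
ee_rot: [0.003, 0.996, 0.084, 0.005]
contact_force: [0.4, -0.2, 0.5]
width: 0.0002
gripper_force: 0.0
```

Run:
```python
from h import *
from bench import sensors, imaging
s=sensors.sense(); print(s['time_s'],s['eef_pos'],s['contact_force'])
d=imaging.snapshot('top'); cv2.imwrite('pics/top5.png',cv2.resize(d['color'][110:290,140:370][:,:,::-1],None,fx=3.4,fy=3.3,interpolation=cv2.INTER_CUBIC)); np.savez('top5.npz',**d)
for nm,lo,hi,roi,z in [('jar',(0,180,90),(8,255,255),(205,130,310,225),.095),('spice',(0,180,80),(8,255,255),(335,155,370,185),.085),('tin',(0,0,200),(180,40,255),(150,195,195,235),.04)]:
    for q in blobs(d,lo,hi,roi)[0]:
        p=ray(d,q[:,0,:],z); c,r=cv2.minEnclosingCircle(p.astype(np.float32)); print(nm,c,L(c),2*r)
for q in blobs(d,(8,140,60),(16,255,255),(205,175,340,240),10)[0]:
    p=L(ray(d,q[:,0],.09)); print('gate',p.min(0),p.max(0),cv2.contourArea(q))
```

```text
16.4 [ 0.42002482 -0.10752089  0.1945835 ] [ 0.44943704 -0.23398122  0.47622115]
jar (0.6519423723220825, 0.06337353587150574) [-0.00806788  0.08880518] 0.07547939568758011
spice (0.661405622959137, -0.3141379654407501) [-0.0624646  -0.28488651] 0.05135131627321243
tin (0.5324962735176086, 0.2898275554180145) [-0.08757437  0.33217221] 0.08517023921012878
gate [-0.10246934 -0.15784179] [-0.08003611  0.15876734] 483.0
gate [-0.054078    0.05023505] [-0.01403567  0.12736013] 45.5
```

View pics/top5.png

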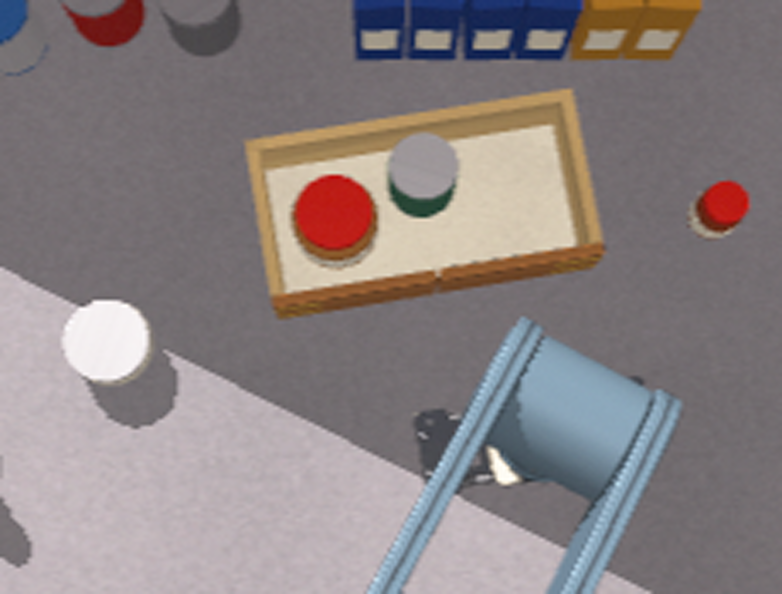

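Both gates lie flush across the front, meeting at (437,282). The jar (335,213) and can (423,167) stand inside, and the tin and spice jar have not moved. Handing in.

```bash
python3 -c "
from bench import manip; print(manip.close_job())"
```

```text
the job is handed in; nothing more can be done
None
```

The jar stands inside the crate beside the can, both gates are pushed fully shut, the tin and spice jar are where they were (I did not re-measure the far can and bottle), and the job is handed in at about 16.5 s; it returned no verdict.

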